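# Hook, nest and latch a tapered tub in its bench caddy

## Robot

A 6-joint arm with a two-finger parallel gripper is mounted at the origin on a cart in front of the work surface, level with it; the furniture and walls round the work are solid. World frame = base frame: x ahead of the robot, y to its left, z up, the work surface at z = 0. Lengths are in m, angles in rad, forces in N, time in s.
With the tool pointing down it reaches from about 0.35 to 0.975 m from the base axis. Payload 7.1 kg.
Tool frame: the origin (TCP) lies midway between the tips of the shut fingers; the grasp point (between the pads) lies 19 mm behind it; z points along the fingers, x is the direction in which the jaws open and shut, and the axes are right-handed (so a half turn about z gives the same grasp; the last joint's range is limited). The gripper opens to 88 mm and grips with 3 to 60 N. Pads are 20 mm wide; open, the fingers measure 115 mm over their backs; the gripper's body (75 mm by 178 mm) begins 61 mm behind the grasp point.
Start: joints at [-1.358, 0.423, 1.63, -0, 1.089, -0.019], TCP at [0.144, -0.608, 0.223] pointing down, gripper open.
Joint ranges: [-3, 3], [-0.9, 2.11], [0.09, 2.58], [-1.31, 4.45], [0.11, 2.69], [-2.54, 2.54]. Speed limits (rad/s): [2.39, 2.39, 3.01, 3.14, 3.14, 3.14].

## Interface

Orientations are given as a unit quaternion [w, x, y, z].
In Python, from station import move_pose, movel, movej, command_gripper, wait, inverse_kinematics, read_camera, camera_info, MotionError, job_done, get_time, get_joint_pos, get_qvel, get_effort, get_tcp_pos, get_ee_rot, get_ft_force, get_ft_torque, get_grip_width gives the robot as it stands. Calls block until the motion is done:
- move_pose(position, orientation): joint-space move of the TCP to a pose.
- movel(position, frame=None, v=0.15, until_force=None): straight line of the TCP; frame=None keeps the orientation; v is the mean speed in m/s. With until_force (N) it stops when the force on the tool has changed by that much, and returns True; else False.
- movej(angles): joint-space move.
- command_gripper(opening): opening from 0.0 (shut) to 1.0 (fully open); the grip force is fixed at half the most; returns when the fingers have stopped.
- wait(seconds).
- inverse_kinematics(position, orientation): joint angles nearest the present ones, or None.
- read_camera(name): name is "side" or "top"; returns the picture (400x640x3 uint8, red, green, blue); there is no depth.
- camera_info(name): a dict with "intrinsics" (3x3 intrinsics, pixels), "T" (4x4, takes a point from camera to world coordinates). Camera axes: x right, y up, looking along -z (the intrinsics and any distortion apply to the point x, -y, -z); pixel columns grow to the right and rows downward; lengths in m; the calibration is good to about 2 mm. A picture is of the moment at which its call begins. camera_info takes no time and is no camera call.
A pose or a line that the arm cannot do raises MotionError and nothing moves.
- job_done(): hands the job in, once; it reports no verdict.
Readings, each from a call of its own:
- get_time(): time.
- get_joint_pos(): joint angles.
- get_qvel(): joint speeds.
- get_effort(): joint torques, N m.
- get_tcp_pos(): TCP position.
- get_ee_rot(): TCP orientation.
- get_ft_force(): force on the tool from outside, world axes, zero at the start.
- get_ft_torque(): the same for the moment, N m.
- get_grip_width(): opening from 0.0 (shut) to 1.0 (fully open).
Only numpy, scipy, OpenCV 4.12 (cv2) and the standard library are available. Lean on these libraries where they do the work, as an engineer would, in place of code of your own. Each camera call takes 0.05 s, during which the arm holds its last target.

## Task

Put the orange tub back into the blue bench caddy: slip its tongue in under the yellow keeper with the other end of the tub still raised, then swing that end down so that the tub nests fully home, and press until the yellow sprung latch snaps out over its rim. Do not force it. Let go, and leave the other things on the bench where they are.

Things in the scene. Friction and masses are not known exactly. Their poses are not given: they have to be found in the camera images.
- tub: loose orange open tub, 0.25 kg +-30 %, standing on the bench. Origin: centre of its underside, z up, x along its length towards the tongue. Tapered: 92 x 52 mm at the bottom, 120 x 76 mm at 45 mm height; round the top a flange, 136 x 92 mm over all, 45 to 50 mm above the origin
- tub_grip (a point): where to hold the tub, (0, 0, 92) mm in its frame: a black upright bar on the wall across its middle, 14 mm thick along x, 60 mm wide along y, from 62 to 112 mm above the origin; take it from above with the fingers closing along the tub's x
- tub_tip (a point): end of the tub's tongue, mid-thickness: (84, 0, 47.5) mm in the tub's frame. The tongue, 36 mm wide and 5 mm thick like the flange, sticks out from the flange's +x end, from x = 68 to 84 mm
- tub_tail (a point): outer edge of the flange at the tub's other end (the end to be swung down), mid-thickness: (-68, 0, 47.5) mm in the tub's frame
- caddy: blue caddy screwed to the bench, 197 x 136 mm over its feet. Origin: centre of its underside, z up, x along its length towards the keeper. Its cavity has the tub's taper with 2 mm clearance (mouth 124 x 80 mm, floor 8 mm above the bench); the rim, on which the tub's flange finally rests, is 60 mm above the bench
- caddy_home (a point): (0, 0, 15) mm in the caddy's frame: where the tub's origin is when the tub is home, give or take 2 mm in x and y, with the caddy's yaw and level
- keeper_edge (a point): middle of the keeper's lower edge that faces the cavity: (76, 0, 68) mm in the caddy's frame. The yellow keeper plate lies over the caddy's +x end from x = 76 to 97 mm, 68 to 74 mm above the bench; the gap under it is open towards the cavity only, so a tub lowered level lands with its tongue on the keeper
- keeper_slot (a point): (82.5, 0, 62) mm in the caddy's frame, inside the slot for the tongue: 44 mm wide, floor 51 mm above the bench, closed behind at x = 89 mm. The tongue goes in with the tub tilted 25 to 35 degrees, tongue end low, tongue end's middle 58 to 62 mm high; the tail end of the tub's bottom then passes over rim and latch
- latch (a joint): slide of the yellow sprung latch at the caddy's -x end, in m: 0 = sprung out, up to 0.010 pushed back (caddy -x). Spring 2.8 N at 0 plus 350 N/m. The tub's flange coming down on its bevel pushes it back; it snaps out over the flange when the tub is home. Takes about 4 to 15 N of downward push at the tub's grip
- latch_nose (a point): lower front edge of the latch's 28 mm wide nose: (-63, 0, 67) mm in the caddy's frame when out, so 5 mm over the seated tub's flange and 2 mm above it. The bevel rises from 68.5 mm height here to x = -71.5 mm at 83 mm height; the latch's top is 87 mm high
- sanding_block: bystander: brown cork sanding block, 96 x 63 x 30 mm; origin at the centre of its underside
- try_square: bystander: try square, 153 x 105 x 15 mm, wooden stock and steel blade; origin under its middle
- c_clamp: bystander: blue C-clamp lying flat, 108 x 78 x 12 mm; origin under its middle
- tape_measure: bystander: dark pocket tape measure, 60 x 74 x 28 mm; origin under its middle
- flat_file: bystander: flat file with black handle, 295 x 25 x 25 mm, along its x; origin under its middle

How it is judged:
On the way:
1. the tongue is under the keeper while the other end of the tub is still raised (x of tub_tip in the frame of caddy above 0.078 m and z of tub_tip in the frame of caddy between 0.05 and 0.068 m and y of tub_tip in the frame of caddy between -0.02 and 0.02 m and z of tub_tail in the frame of caddy above 0.078 m), for 0.05 s.
At the end, for the whole second after the job is handed in: the tub sits home in the caddy and at rest: tongue end at least 3 mm in under the keeper, both ends of its flange within 2 mm up (3 mm down) of their home height and within 6 mm sideways, and the latch sprung out over the flange (within 1.5 mm of fully out) (x of tub_tip in the frame of caddy above 0.079 m and y of tub_tip in the frame of caddy between -0.006 and 0.006 m and z of tub_tip in the frame of caddy between 0.0595 and 0.0645 m and y of tub_tail in the frame of caddy between -0.006 and 0.006 m and z of tub_tail in the frame of caddy between 0.0595 and 0.0645 m and value of joint latch below 0.0015 m and linear speed of tub below 0.02 m/s); the robot touches nothing.
It fails at once if the tub is forced: pressed against the caddy or its latch with over 60 N (contact force between tub and caddy above 60 N).
It fails at once if a bystander is shoved more than 30 mm (distance of any of sanding_block, try_square, c_clamp, tape_measure, flat_file from where it was at the start of the episode above 0.03 m).
It also fails if it takes over 58 s, if anything falls off the work surface, if the arm or the gripper's body presses on something with over 40 N, if the wrist force passes 120 N, or if a joint passes its speed limit or range.

## Working session

There is one attempt and no reset: what is moved stays moved. The work goes in short steps, each a Python script; the robot and the scene stay as the last script left them, time stands still between calls to the robot, and variables do not carry over. Pictures are saved under pics/ and viewed, and the job is handed in when it is done.

```bash
ls; mkdir -p pics; python3 - <<'E'
from station import *
import cv2
for n in("side","top"):
    im=read_camera(n); cv2.imwrite(f"pics/{n}0.png",im[:,:,::-1]); i=camera_info(n); print(n,i)
print(get_time(),get_tcp_pos(),get_ee_rot(),get_ft_force())
E
```

```text
pics
side {'intrinsics': array([[377.76129545,   0.        , 319.83603631],
       [  0.        , 377.76129545, 198.70009751],
       [  0.        ,   0.        ,   1.        ]]), 'T': array([[-0.97395198,  0.1419453 , -0.17683065,  0.30810513],
       [-0.22624947, -0.55631235,  0.79957973,  1.09084147],
       [ 0.01512351,  0.8187601 ,  0.57393656,  0.8331943 ],
       [ 0.        ,  0.        ,  0.        ,  1.        ]])}
top {'intrinsics': array([[388.43945675,   0.        , 315.74403628],
       [  0.        , 388.43945675, 199.09484367],
       [  0.        ,   0.        ,   1.        ]]), 'T': array([[-0.00212342,  0.99629393, -0.08598772,  0.46243536],
       [-0.99991145, -0.00324503, -0.01290624,  0.00755381],
       [-0.01313744,  0.0859527 ,  0.9962126 ,  1.37719967],
       [ 0.        ,  0.        ,  0.        ,  1.        ]])}
0.1 [ 0.14349834 -0.60778927  0.221976  ] [-4.43172871e-04  7.84133934e-01 -6.20591238e-01 -5.40659933e-04] [-0.07561607 -0.35687858 -1.06053525]
```

View pics/side0.png

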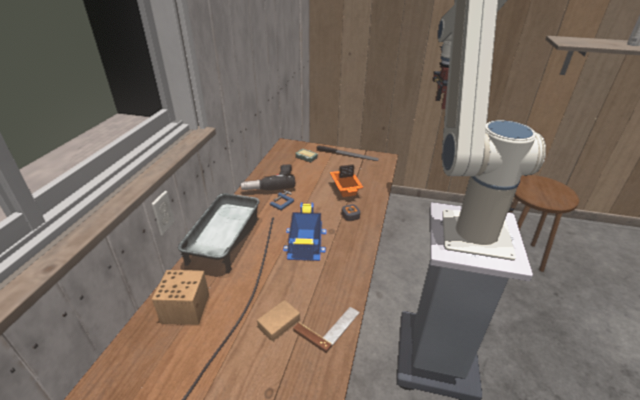

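View pics/top0.png

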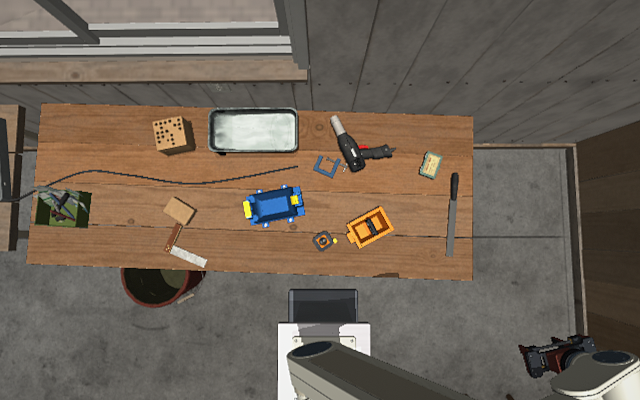

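The top view shows the caddy near (273,206) and the tub near (370,228). I'll zoom in on both.

```bash
python3 - <<'E'
import cv2
t=cv2.imread("pics/top0.png");s=cv2.imread("pics/side0.png")
cv2.imwrite("pics/tz.png",cv2.resize(t[170:260,230:410],None,fx=4.4,fy=4.4,interpolation=cv2.INTER_CUBIC))
cv2.imwrite("pics/sz.png",cv2.resize(s[155:270,270:390],None,fx=5,fy=5,interpolation=cv2.INTER_CUBIC))
E
```

```text
(no output)
```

View pics/tz.png

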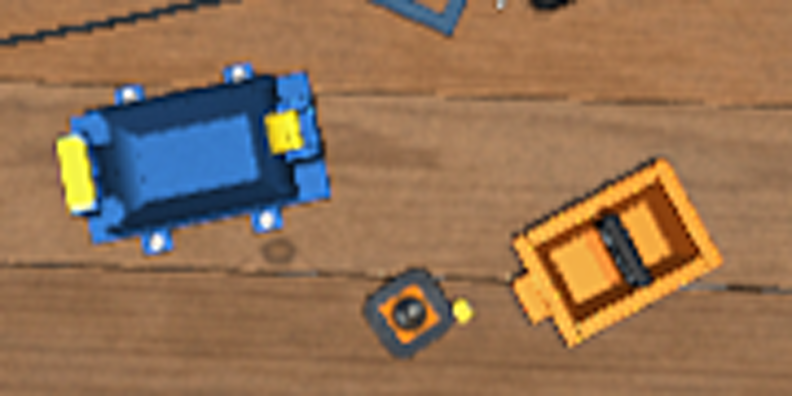

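View pics/sz.png

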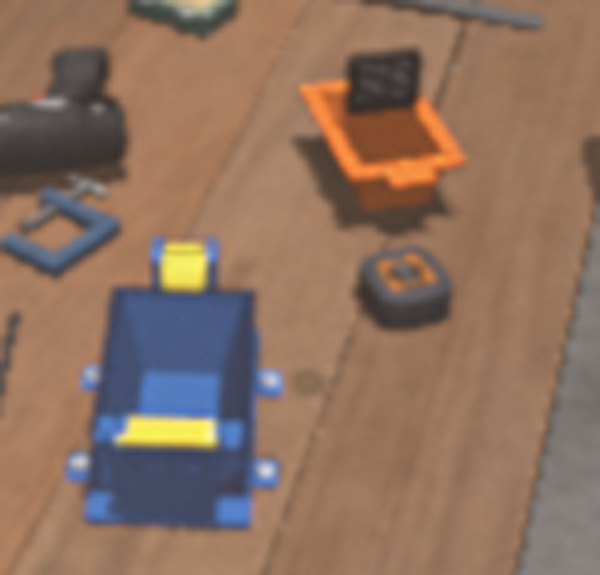

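```bash
cat > geo.py <<'E'
import numpy as np, cv2
from station import camera_info
CI={n:camera_info(n) for n in("side","top")}
def proj(n,P):
    P=np.atleast_2d(P);T=CI[n]["T"];K=CI[n]["intrinsics"]
    c=(P-T[:3,3])@T[:3,:3]; return np.c_[K[0,2]+K[0,0]*c[:,0]/-c[:,2],K[1,2]-K[1,1]*c[:,1]/-c[:,2]]
def back(n,uv,z):
    T=CI[n]["T"];K=CI[n]["intrinsics"]
    d=T[:3,:3]@np.array([(uv[0]-K[0,2])/K[0,0],-(uv[1]-K[1,2])/K[1,1],-1]);o=T[:3,3]
    return o+d*(z-o[2])/d[2]
def pose(x,y,yaw,P):
    c,s=np.cos(yaw),np.sin(yaw); return np.atleast_2d(P)@np.array([[c,s,0],[-s,c,0],[0,0,1]])+[x,y,0]
def box(x0,x1,y0,y1,z0,z1): return np.array([[x,y,z] for x in(x0,x1) for y in(y0,y1) for z in(z0,z1)])/1e3
def sil(n,parts,S=8,shape=(400,640)):
    """antialiased silhouette coverage"""
    u0=np.vstack([proj(n,p) for p in parts]); lo=np.floor(u0.min(0)).astype(int)-3; hi=np.ceil(u0.max(0)).astype(int)+4
    w,h=hi-lo; m=np.zeros((h*S,w*S),np.uint8)
    for p in parts:
        q=((proj(n,p)-lo+.5)*S-.5)*16
        cv2.fillConvexPoly(m,cv2.convexHull(np.round(q).astype(np.int32)),1,shift=4)
    out=np.zeros(shape); out[lo[1]:hi[1],lo[0]:hi[0]]=m.reshape(h,S,w,S).mean((1,3)); return out
E
cat > fit.py <<'E'
from geo import *
from scipy.optimize import minimize
im={n:cv2.imread(f"pics/{n}0.png") for n in CI}
hsv={n:cv2.cvtColor(im[n],cv2.COLOR_BGR2HSV).astype(int) for n in CI}
roi={"top":dict(tub=(340,200,400,255),k=(240,190,256,225),l=(286,190,304,208)),"side":dict(tub=(322,160,368,206),k=(288,234,320,248),l=(297,200,318,216))}
def crop(m,r): o=np.zeros_like(m);o[r[1]:r[3],r[0]:r[2]]=m[r[1]:r[3],r[0]:r[2]];return o
fr=box(-60,60,-38,38,45,45);fr=np.vstack([fr,box(-46,46,-26,26,0,0)])
tubparts=[box(-68,68,-46,46,45,50),box(68,84,-18,18,45,50),fr,box(-7,7,-30,30,62,112)]
tm={}
for n in CI:
    h=hsv[n]; tm[n]=crop(((h[...,0]<16)&(h[...,1]>185)&(h[...,2]>60)).astype(float),roi[n]["tub"])
    # add black bar
    tm[n]=np.maximum(tm[n],crop((h[...,2]<60).astype(float),(322,160,368,180) if n=="side" else (340,200,400,255)))
    v=tm[n]; cv2.imwrite(f"pics/m_{n}.png",cv2.resize((v*255).astype(np.uint8)[150:260,320:410],None,fx=5,fy=5,interpolation=0))
# tub
def cost(p,names=("top",)): 
    return sum(((sil(n,[pose(*p,q) for q in tubparts])-tm[n])**2).sum() for n in names)
c=back("top",(369,228),.047); print("c0",c)
best=None
for names in (("top",),("side",),("top","side")):
  rs=[]
  for yaw in np.radians([90,105,120,135]):
    r=minimize(cost,[c[0],c[1],yaw],args=(names,),method="Nelder-Mead",options=dict(initial_simplex=np.array([c[0],c[1],yaw])+np.array([[0,0,0],[.02,0,0],[0,.02,0],[0,0,.2]])))
    rs.append(r)
  r=min(rs,key=lambda r:r.fun);print(names,r.x[:2],np.degrees(r.x[2]),r.fun)
# yellow
def ymask(n,k):
    h=hsv[n];return crop(((h[...,0]>22)&(h[...,0]<36)&(h[...,1]>120)&(h[...,2]>110)).astype(float),roi[n][k])
for n in CI:
  for k,z in(("k",.073),("l",.080)):
    m=ymask(n,k);v,u=np.nonzero(m);print(n,k,len(u),u.mean(),v.mean(),back(n,(u.mean(),v.mean()),z)[:2])
  h=hsv[n];w=crop(((h[...,1]<70)&(h[...,2]>130)).astype(np.uint8),(240,180,310,232) if n=="top" else (280,220,330,260))
  N,_,st,ce=cv2.connectedComponentsWithStats(w)
  for i in range(1,N): print(n,"screw",st[i,4],ce[i],back(n,ce[i],.008)[:2])
E
python3 fit.py
```

```text
c0 [ 0.47774341 -0.15659061  0.047     ]
('top',) [ 0.48750105 -0.15618367] 116.23027761096013 665.650390625
('side',) [ 0.48435309 -0.16281797] 115.20852113066522 466.95849609375
('top', 'side') [ 0.48650824 -0.15753135] 117.13339379253479 1141.60498046875
side k 84 303.2857142857143 241.14285714285714 [0.5402417  0.26156695]
side l 74 306.1621621621622 208.17567567567568 [0.57206104 0.10674189]
side screw 4 [322.  222.5] [0.52225423 0.08041353]
side screw 17 [287.41176471 229.64705882] [0.62774503 0.14709634]
side screw 22 [324.31818182 230.27272727] [0.50523443 0.11969868]
side screw 11 [321.09090909 239.        ] [0.50584812 0.16612071]
side screw 6 [294.16666667 240.5       ] [0.58992914 0.19486733]
side screw 21 [307.23809524 238.9047619 ] [0.55033704 0.17678102]
side screw 17 [285.05882353 246.76470588] [0.60980442 0.23108011]
side screw 24 [323.33333333 248.875     ] [0.48819754 0.21095428]
side screw 3 [283.33333333 250.66666667] [0.60964282 0.24986568]
side screw 4 [286.  256.5] [0.59356674 0.27315212]
side screw 6 [320.  256.5] [0.49066773 0.24752771]
top k 98 246.76530612
[... 574 characters left out ...]
 [0.56695663 0.08809341]
top screw 2 [304.  208.5] [0.54740723 0.06684991]
top screw 1 [305. 213.] [0.53149203 0.06331197]
top screw 7 [248.71428571 216.71428571] [0.51891705 0.26222597]
top screw 1 [296. 216.] [0.52099164 0.09506998]
top screw 1 [281. 219.] [0.5105535  0.14798853]
top screw 9 [290.11111111 219.66666667] [0.50812192 0.11581621]
top screw 3 [294. 220.] [0.50691296 0.10209259]
top screw 1 [271. 221.] [0.50359655 0.18325836]
top screw 1 [276. 220.] [0.50707484 0.16562436]
top screw 9 [265.11111111 224.66666667] [0.49074083 0.2039452 ]
top screw 1 [251. 225.] [0.48968701 0.25377593]
top screw 2 [269.  224.5] [0.49129421 0.19022156]
top screw 1 [262. 226.] [0.48607796 0.21488466]
```

```bash
python3 - <<'E'
import cv2,numpy as np
a=[cv2.imread(f"pics/m_{n}.png") for n in("top","side")]
cv2.imwrite("pics/mm.png",cv2.resize(np.hstack(a),(800,490)))
for n,pts in(("top",[(345,245),(350,228),(365,225),(385,225),(380,240),(340,205)]),("side",[(340,200),(345,190),(340,182),(355,188),(330,200),(362,200)])):
  h=cv2.cvtColor(cv2.imread(f"pics/{n}0.png"),cv2.COLOR_BGR2HSV)
  for p in pts: print(n,p,h[p[1],p[0]])
E
```

```text
top (345, 245) [ 13 124 152]
top (350, 228) [ 18 180 251]
top (365, 225) [ 15 196 253]
top (385, 225) [ 12 230 143]
top (380, 240) [ 13 124 138]
top (340, 205) [ 14 113 173]
side (340, 200) [ 13  96 120]
side (345, 190) [ 11 185 183]
side (340, 182) [ 11 172 132]
side (355, 188) [ 13 186 243]
side (330, 200) [ 12  97 169]
side (362, 200) [ 12 105 150]
```

View pics/mm.png

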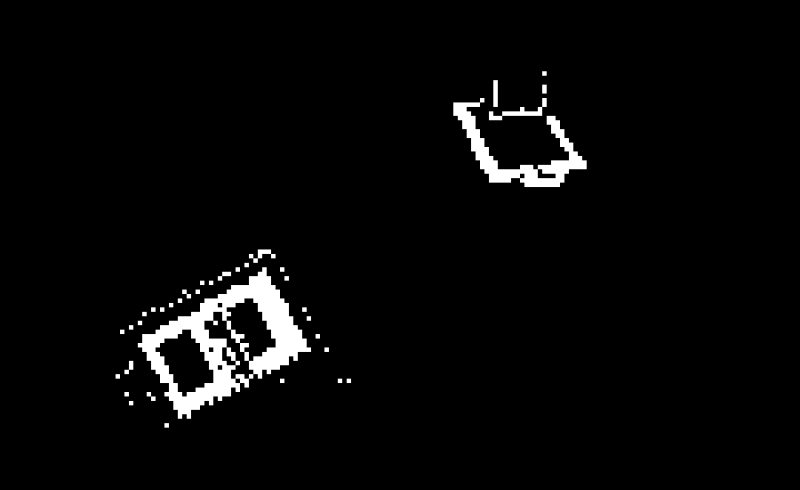

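```bash
python3 - <<'E'
s=open("fit.py").read()
a=s.index("tm={}");b=s.index("# tub\n")
s=s[:a]+'''tm={}
for n in CI:
    h=hsv[n]; m=crop(((h[...,0]<22)&(h[...,1]>145)&(h[...,2]>50)).astype(np.uint8),roi[n]["tub"])
    m|=crop(((h[...,1]<110)&(h[...,2]<75)).astype(np.uint8),(337,163,356,180) if n=="side" else (362,215,380,240))
    N,l,st,_=cv2.connectedComponentsWithStats(m); m=(l==1+st[1:,4].argmax()).astype(np.uint8)
    cs,_=cv2.findContours(m,cv2.RETR_EXTERNAL,cv2.CHAIN_APPROX_NONE); cv2.drawContours(m,cs,-1,1,-1)
    tm[n]=m.astype(float)
    cv2.imwrite(f"pics/m_{n}.png",cv2.resize((m*255)[150:260,320:410],None,fx=4,fy=4,interpolation=0))
'''+s[b:]
c=s.index("# yellow"); s=s[:c]
s+='''
for n in CI:
    o=cv2.resize(im[n][150:260,320:410],None,fx=4,fy=4,interpolation=0)
    for q in tubparts:
        u=proj(n,pose(*r.x,q)); hh=cv2.convexHull(np.round((u-[320,150]+.5)*4).astype(np.int32)); cv2.polylines(o,[hh],True,(255,0,0))
    cv2.imwrite(f"pics/o_{n}.png",np.hstack([o,cv2.cvtColor(cv2.imread(f"pics/m_{n}.png",0),cv2.COLOR_GRAY2BGR)]))
cv2.imwrite("pics/oo.png",np.hstack([cv2.imread(f"pics/o_{n}.png")[:,:400 if n=="side" else None] for n in("top",)]));cv2.imwrite("pics/os.png",cv2.imread("pics/o_side.png"))
'''
open("fit2.py","w").write(s)
E
python3 fit2.py
```

```text
c0 [ 0.47774341 -0.15659061  0.047     ]
('top',) [ 0.48224603 -0.15957073] 117.93896299166015 25.194580078125
('side',) [ 0.48264809 -0.15753249] 118.427179179431 53.997802734375
('top', 'side') [ 0.48236525 -0.15931745] 118.45302122137039 82.89990234375
```

View pics/oo.png

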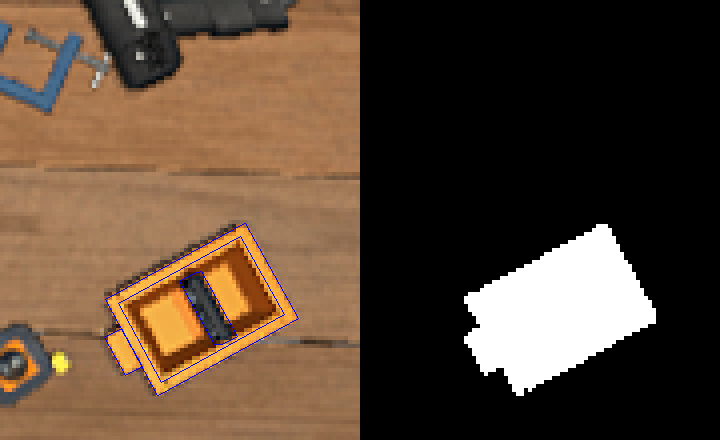

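View pics/os.png

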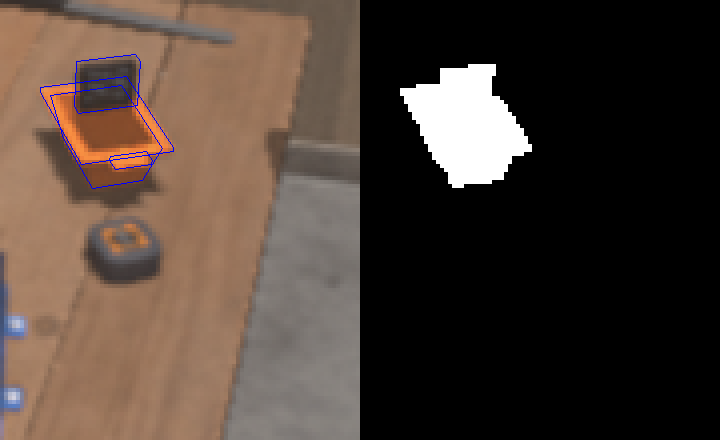

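The tub fits well: (0.482,-0.159), yaw 118.2°, with both cameras agreeing within 2 mm. Next I'll fit the caddy from its yellow parts and check it against the screws and the mouth.

```bash
cat > fitc.py <<'E'
from geo import *
from scipy.optimize import minimize
im={n:cv2.imread(f"pics/{n}0.png") for n in CI}
ym={}
R={"top":(236,186,306,228),"side":(285,198,322,250)}
for n in CI:
    h=cv2.cvtColor(im[n],cv2.COLOR_BGR2HSV).astype(int)
    m=((h[...,0]>20)&(h[...,0]<36)&(h[...,1]>110)&(h[...,2]>90)).astype(float); o=np.zeros_like(m);r=R[n];o[r[1]:r[3],r[0]:r[2]]=m[r[1]:r[3],r[0]:r[2]];ym[n]=o
def parts(p):
    x,y,yaw,W,L=p; W*=1e3;L*=1e3
    lat=np.array([[a,b,c] for b in(-14,14) for a,c in((-63,67),(-63,68.5),(-71.5,83),(-71.5,87),(-L,87))])/1e3
    return [pose(x,y,yaw,box(76,97,-W/2,W/2,68,74)),pose(x,y,yaw,lat)]
def cost(p,names): return sum(((sil(n,parts(p))-ym[n])**2).sum() for n in names)
x0=np.array([.5596,.1714,np.radians(101.3),.06,.085])
for names in(("top",),("side",),("top","side")):
    r=minimize(cost,x0,args=(names,),method="Nelder-Mead",options=dict(maxiter=900,initial_simplex=x0+np.vstack([np.zeros(5),np.diag([.008,.008,.08,.01,.008])])))
    print(names,r.x[:2],np.degrees(r.x[2]),r.x[3:],r.fun)
mouth=np.array([[-62,-40,60],[62,-40,60],[62,40,60],[-62,40,60]])/1e3
fl=np.array([[-48,-28,8],[48,-28,8],[48,28,8],[-48,28,8]])/1e3
out=[]
for n,o0 in(("top",(232,172)),("side",(262,188))):
    o=cv2.resize(im[n][o0[1]:o0[1]+70,o0[0]:o0[0]+80],None,fx=5,fy=5,interpolation=0)
    def pl(P,c,cl=True): cv2.polylines(o,[np.round((proj(n,P)-o0+.5)*5).astype(np.int32)],cl,c)
    for q in parts(r.x): cv2.polylines(o,[cv2.convexHull(np.round((proj(n,q)-o0+.5)*5).astype(np.int32))],True,(0,0,255))
    pl(pose(*r.x[:3],mouth),(255,255,255));pl(pose(*r.x[:3],fl),(0,255,0)); out.append(o)
cv2.imwrite("pics/oc.png",np.hstack(out))
E
python3 fitc.py
```

```text
('top',) [0.55908991 0.17198506] 100.63302781540428 [0.04935123 0.08886601] 10.2431640625
('side',) [0.55778749 0.17393262] 101.63555481243978 [0.04969756 0.08564254] 17.245361328125
('top', 'side') [0.55876591 0.17260834] 101.15859705079197 [0.04885949 0.08846044] 41.355224609375
```

View pics/oc.png

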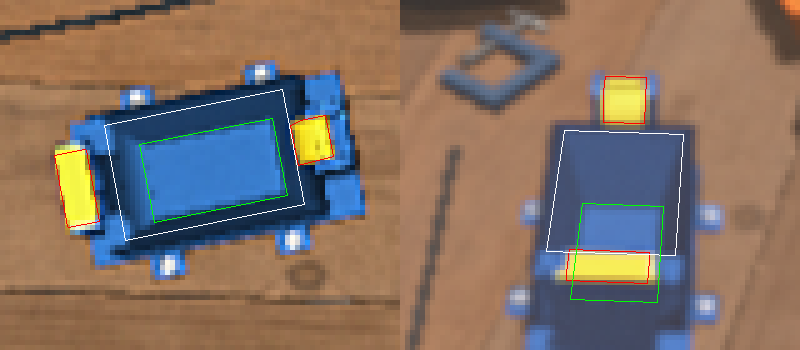

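```bash
cat > rob.py <<'E'
import numpy as np
from scipy.spatial.transform import Rotation as Ro
from station import *
C=np.array([.5588,.1725]);CY=np.radians(101.15)
TUB=np.array([.4824,-.1593]);TY=np.radians(118.2)
FL=np.diag([-1.,1,-1])  # tool axes in tub frame: x=-x, z=-z
def q(R): a=Ro.from_matrix(R).as_quat(); return [float(v) for v in(a[3],*a[:3])]
def tcp(o,yaw,th,g=(0,0,.073)):
    """tub origin world o, yaw, pitch th (tongue low) -> tcp pose"""
    R=Ro.from_euler("ZY",[yaw,th]).as_matrix()
    return (np.array(o)+R@np.array(g)).tolist(), q(R@FL)
def cad(tipx,tipz,th,y=0,g=(0,0,.073)):
    """tub tip at (tipx,y,tipz) in the caddy frame (m)"""
    c,s=np.cos(th),np.sin(th); ox=tipx-(.084*c+.0475*s); oz=tipz-(-.084*s+.0475*c)
    w=Ro.from_euler("z",CY).as_matrix()@[ox,y,oz]+[C[0],C[1],0]
    return tcp(w,CY,th,g)
E
python3 - <<'E'
from rob import *
for n,a in(("pre",tcp([*TUB,.15],TY,0)),("grasp",tcp([*TUB,0],TY,0)),("lift",cad(.066,.16,np.radians(30))),("in",cad(.082,.06,np.radians(30))),("home",cad(.084,.0625,0))):
    j=inverse_kinematics(*a);print(n,np.round(a[0],3),None if j is None else np.round(j,2))
E
```

```text
pre [ 0.482 -0.159  0.223] [-0.34  0.25  1.88 -0.    1.01  0.74]
grasp [ 0.482 -0.159  0.073] [-0.34  0.49  1.98 -0.    0.68  0.74]
lift [0.558 0.178 0.224] [ 0.54  0.47  1.67 -0.52  1.25  2.14]
in [0.555 0.194 0.124] [ 0.56  0.61  1.7  -0.55  1.11  2.26]
home [0.559 0.172 0.088] [ 0.28  0.55  1.8  -0.    0.79  1.66]
```

```bash
python3 - <<'E'
from rob import *
import cv2
command_gripper(1.0)
move_pose(*tcp([*TUB,.12],TY,0)); print(get_time(),get_ft_force())
p,o=tcp([*TUB,0],TY,0)
print(movel(p,v=.15,until_force=8)); print(get_tcp_pos(),p)
command_gripper(0.0); print(get_time(),get_grip_width()*88,get_ft_force())
p[2]+=.16; movel(p,v=.2); print(get_time(),get_grip_width()*88,get_ft_force())
move_pose(*cad(.066,.14,np.radians(30))); print(get_time(),get_grip_width()*88,get_ft_force(),get_tcp_pos())
for n in("side","top"): cv2.imwrite(f"pics/{n}1.png",read_camera(n)[:,:,::-1])
a=cv2.imread("pics/top1.png")[150:250,220:320];b=cv2.imread("pics/side1.png")[150:260,260:360]
cv2.imwrite("pics/z1.png",np.hstack([cv2.resize(x,(400,400),interpolation=2) for x in(a,b[:100])]))
E
```

```text
2.3417 [-0.24884986  0.02125522  0.12546826]
False
[ 0.482907   -0.15961935  0.07355506] [0.4824, -0.1593, 0.073]
4.4167 13.97083490356096 [ 0.84856366  0.7120513  -1.77823852]
5.3667 14.349772903902958 [-0.09358295  0.18351906 -3.18986787]
6.7 14.245265718836164 [ 0.36523983  0.65388197 -2.24115416] [0.55744095 0.17753852 0.20349828]
```

View pics/z1.png

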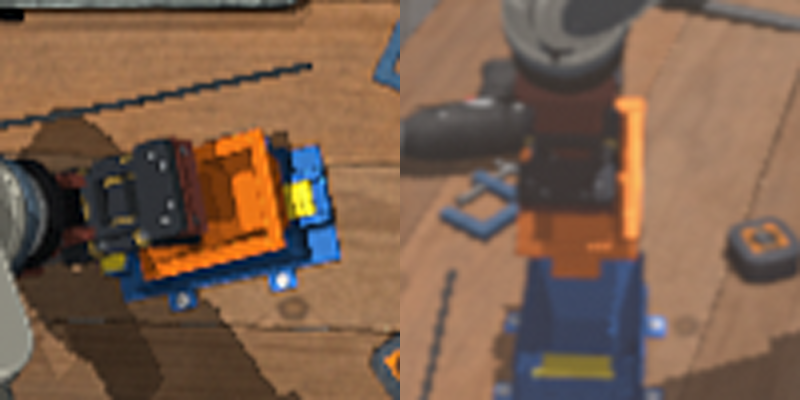

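```bash
cat > ov.py <<'E'
import sys
from geo import *
from rob import *
def tubparts():
    fr=np.vstack([box(-60,60,-38,38,45,45),box(-46,46,-26,26,0,0)])
    return [box(-68,68,-46,46,45,50),box(68,84,-18,18,45,50),fr]
def tubpose():
    qq=get_ee_rot();R=Ro.from_quat([*qq[1:],qq[0]]).as_matrix()@FL
    return R,np.array(get_tcp_pos())-R@[0,0,.073]
def overlay(k,fn,off=(0,0,0)):
    R,o=tubpose();out=[]
    for n,o0 in(("top",(230,160)),("side",(270,160))):
        im=cv2.imread(f"pics/{n}{k}.png")[o0[1]:o0[1]+80,o0[0]:o0[0]+80]
        im=cv2.resize(im,None,fx=5,fy=5,interpolation=2)
        for i,p in enumerate(tubparts()):
            u=proj(n,(p+np.array(off))@R.T+o);cv2.polylines(im,[cv2.convexHull(np.round((u-o0+.5)*5).astype(np.int32))],True,[(255,0,0),(255,255,255),(0,255,0)][i])
        out.append(im)
    cv2.imwrite(fn,np.hstack(out))
    Rc=Ro.from_euler("z",CY).as_matrix()
    for p in([.084,0,.0475],[-.068,0,.0475]): print("caddy-frame",np.round(1e3*(Rc.T@(R@np.array(p)+o-[*C,0])),1))
if __name__=="__main__": overlay(sys.argv[1],f"pics/ov{sys.argv[1]}.png")
E
python3 ov.py 1
```

```text
caddy-frame [6.460e+01 1.000e-01 1.399e+02]
caddy-frame [-67.1   0.3 215.9]
```

View pics/ov1.png

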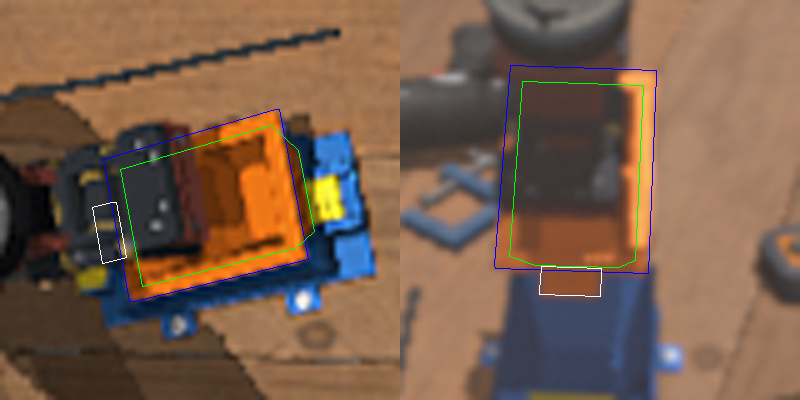

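```bash
python3 - <<'E'
from rob import *
import cv2
th=np.radians(30)
f0=get_ft_force()
for a in((.066,.09),(.066,.060),(.082,.060)):
    p,o=cad(*a,th); s=movel(p,frame=o,v=.06,until_force=6)
    print(get_time(),s,np.round(np.array(get_ft_force())-f0,1),np.round((np.array(get_tcp_pos())-p)*1e3,1))
    if s: break
for n in("side","top"): cv2.imwrite(f"pics/{n}2.png",read_camera(n)[:,:,::-1])
E
python3 ov.py 2
```

```text
7.7833 False [ 0.1 -0.2  0.6] [0.2 0.1 0.3]
8.4333 False [-0.5  0.1  0.4] [-0.  -0.  -0.2]
8.85 False [ 0.1 -0.5  0.1] [0.  0.6 0.1]
caddy-frame [82.1  0.  60.1]
caddy-frame [-49.5  -0.  136.1]
```

View pics/ov2.png

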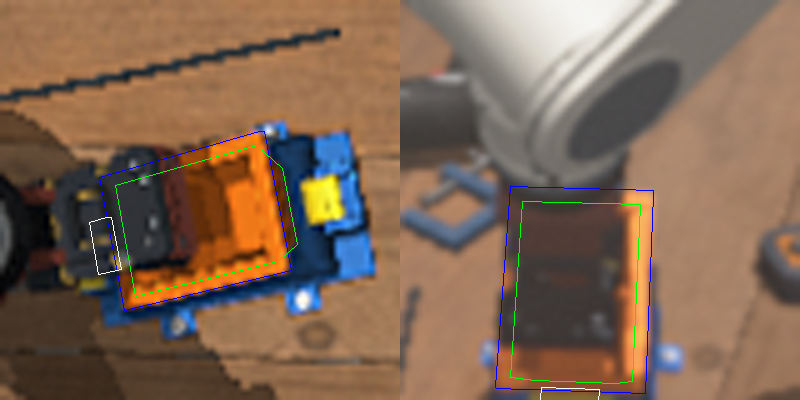

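```bash
python3 - <<'E'
from rob import *
import cv2
f0=np.array(get_ft_force())
for d in(26,22,18,15,12,9,7):
    a=(np.interp(d,[0,10,20,30],[.084,.0843,.0835,.082]),np.interp(d,[0,10,20,30],[.0625,.062,.0608,.060]))
    p,o=cad(*a,np.radians(d)); s=movel(p,frame=o,v=.05,until_force=8)
    print(d,get_time(),s,np.round(np.array(get_ft_force())-f0,1),np.round((np.array(get_tcp_pos())-p)*1e3,1))
    if s: break
for n in("side","top"): cv2.imwrite(f"pics/{n}3.png",read_camera(n)[:,:,::-1])
E
python3 ov.py 3
```

```text
26 9.2083 False [-0.9 -0.8 -0. ] [ 0.1 -1.   0.4]
22 9.4667 False [-0.8  0.3 -0.4] [ 0.  -0.7  0.3]
18 9.725 False [-0.3  0.8 -0.9] [-0.1 -0.5  0.2]
15 9.975 False [-0.5 -0.4 -0.6] [-0.1 -0.3  0.1]
12 10.225 False [-0.1 -0.3 -0.2] [-0.1 -0.3  0.1]
9 10.475 False [-0.5 -0.1  0. ] [-0.1 -0.4  0. ]
7 10.725 False [-0.4 -0.8 -0.5] [-0.1 -0.2  0.1]
caddy-frame [84.3 -0.  62.1]
caddy-frame [-66.5  -0.   80.9]
```

View pics/ov3.png

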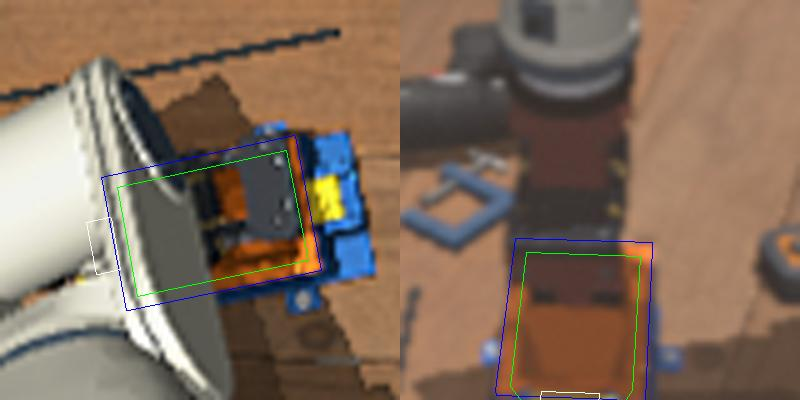

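```bash
python3 - <<'E'
from rob import *
f0=np.array(get_ft_force())
for d in(6,5,4,3,2,1,0):
    p,o=cad(.0842,.0625,np.radians(d)); s=movel(p,frame=o,v=.02,until_force=14)
    f=np.array(get_ft_force())-f0
    fc=Ro.from_euler("z",-CY).as_matrix()@f
    print(d,round(get_time(),2),s,"F caddy",np.round(fc,1),np.round((np.array(get_tcp_pos())-p)*1e3,1),get_grip_width()*88)
    if s or np.linalg.norm(fc)>16: break
E
python3 ov.py 3
```

```text
6 11.07 False F caddy [-0.5  0.2  0.4] [-0.  -0.   0.1] 13.778257618465567
5 11.32 False F caddy [ 2.2 -0.3 -0.6] [0.2 0.4 0.2] 13.832425439837676
4 11.57 False F caddy [ 3.4 -0.7  1.1] [0.5 0.3 0.3] 13.786794177736192
3 11.82 False F caddy [ 4.  -1.7  0.4] [ 0.1  0.1 -0. ] 13.980960036716175
2 12.07 False F caddy [ 3.9 -2.2 -1.6] [-0.1 -0.  -0.3] 13.69621743360686
1 12.32 False F caddy [ 3.3 -0.6 -1.8] [-0.1 -0.1 -0.2] 13.625085215973431
0 12.57 False F caddy [0.3 1.  1.6] [-0.3 -0.7 -0.1] 13.460860129762091
caddy-frame [83.5  0.4 62.3]
caddy-frame [-68.5   0.5  62.5]
```

```bash
python3 - <<'E'
from rob import *
import cv2
f0=np.array(get_ft_force()); print(f0,get_ft_torque())
p=np.array(get_tcp_pos()); z0=p[2]
s=movel((p-[0,0,.005]).tolist(),v=.02,until_force=14)
print(s,(get_tcp_pos()[2]-z0)*1e3,np.array(get_ft_force())-f0,get_ft_torque())
for n in("side","top"): cv2.imwrite(f"pics/{n}4.png",read_camera(n)[:,:,::-1])
E
python3 ov.py 4
```

```text
[-0.73743104  0.39385779 -0.92116708] [0.02721873 0.07004497 0.05129488]
True -0.14938683871645875 [ 0.12523664 -0.68278629  4.94076373] [ 0.19008797  0.04007416 -0.01771129]
caddy-frame [83.5  0.3 62.2]
caddy-frame [-68.5   0.4  62.3]
```

View pics/ov4.png

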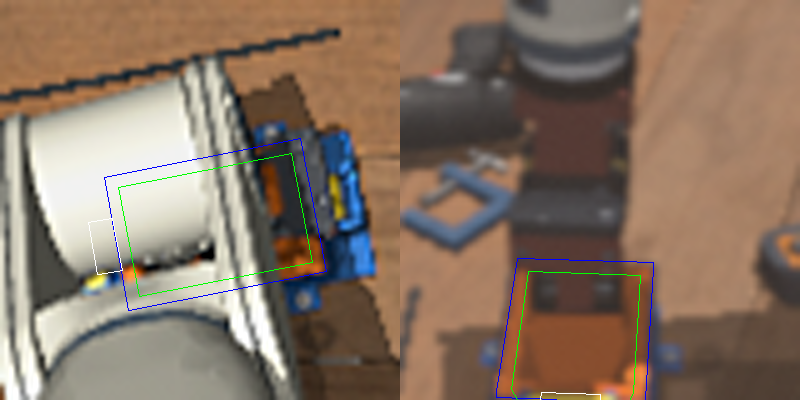

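```bash
python3 - <<'E'
from rob import *
import cv2
command_gripper(0.45); p=np.array(get_tcp_pos())
print(get_ft_force())
s=movel((p+[0,0,.12]).tolist(),v=.12,until_force=8); print(s,get_time(),get_ft_force())
if not s:
    j=list(get_joint_pos()); j[0]-=1.0; movej(j)
print(get_time())
for n in("side","top"): cv2.imwrite(f"pics/{n}5.png",read_camera(n)[:,:,::-1])
from geo import *
R=Ro.from_euler("z",CY).as_matrix();out=[]
P=[box(-68,68,-46,46,60,65),box(68,84,-18,18,60,65)]
for n,o0 in(("top",(230,165)),("side",(265,185))):
    im=cv2.resize(cv2.imread(f"pics/{n}5.png")[o0[1]:o0[1]+80,o0[0]:o0[0]+80],None,fx=5,fy=5,interpolation=2); im0=im.copy()
    for b in P: cv2.polylines(im,[cv2.convexHull(np.round((proj(n,b@R.T+[*C,0])-o0+.5)*5).astype(np.int32))],True,(255,0,0))
    out.append(im)
cv2.imwrite("pics/z5.png",np.hstack(out))
E
```

```text
[-0.1045623  -0.05647897  0.1908959 ]
False 14.6333 [-0.12652452 -0.46734482  0.10294205]
16.65
```

View pics/z5.png

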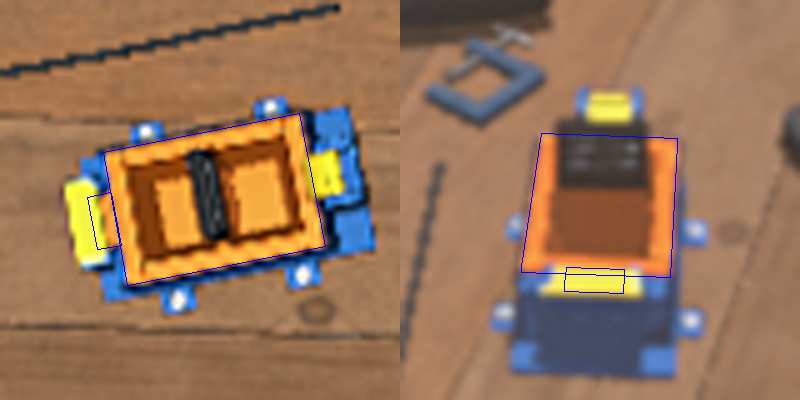

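View pics/top5.png

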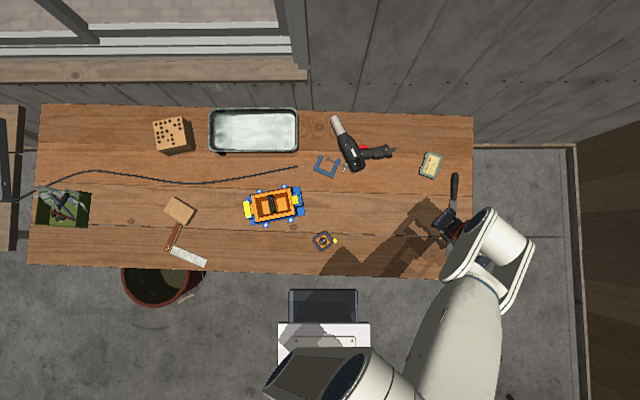

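The flange lines up with the home model, and the latch overlaps the tub's tail edge. I'll compare the latch's pixels with the first picture to see whether it is fully out.

```bash
python3 - <<'E'
import cv2,numpy as np
from station import *
for n,r in(("top",(284,188,306,210)),("side",(296,200,320,213))):
  for k in(0,5):
    h=cv2.cvtColor(cv2.imread(f"pics/{n}{k}.png"),cv2.COLOR_BGR2HSV).astype(int)[r[1]:r[3],r[0]:r[2]]
    m=(h[...,0]>22)&(h[...,0]<36)&(h[...,1]>120)&(h[...,2]>110);v,u=np.nonzero(m)
    print(n,k,len(u),u.mean()+r[0],v.mean()+r[1],u.min()+r[0],u.max()+r[0])
print(get_tcp_pos(),get_time())
a=[cv2.resize(cv2.imread(f"pics/top{k}.png")[185:225,270:310],(400,400),interpolation=0) for k in(0,5)];cv2.imwrite("pics/l5.png",np.hstack(a))
E
```

```text
top 0 65 294.0 199.56923076923076 290 298
top 5 61 294.2295081967213 199.54098360655738 291 298
side 0 74 306.1621621621622 208.17567567567568 302 310
side 5 45 306.26666666666665 206.53333333333333 303 310
[ 0.44647555 -0.37538147  0.20607563] 16.75
```

View pics/l5.png

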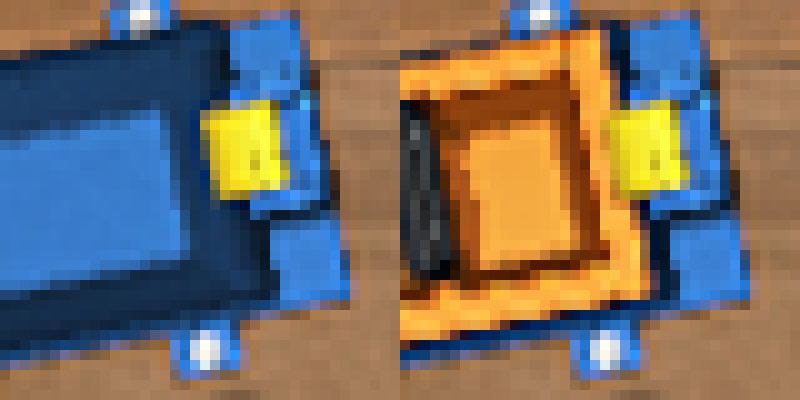

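```bash
python3 -c "
from station import *
print(get_ft_force(),max(abs(v) for v in get_qvel()));job_done()"
```

```text
[ 0.14242785  0.07374587 -0.57012325] 0.0019777601919153407
the job is handed in; nothing more can be done
```

The tub is back in the caddy, with its tongue under the keeper and the latch out over its rim. I handed the job in at about 17 s; `job_done()` gives no verdict.

- **What I did:** I found both poses from the two cameras and gripped the tub by its bar. I slid the tongue under the keeper at a 30° tilt without touching anything, then swung the tail down in small guarded steps. The latch pushed back with about 4–5 N, then let go at level. A last press stopped hard after 0.15 mm. I then let go and moved the arm clear.
- **Tub position:** before I let go, the arm's position put the tongue end at about (83.5, 0.3, 62.2) mm and the tail at (-68.5, 0.4, 62.3) mm in the caddy's frame. In the last pictures the flange lies on the home outline in both cameras.
- **Latch:** it shows over the flange, with its back edge where it was in the first top picture. Its visible area there shrank slightly (61 pixels, from 65), which I put down to its front edge now lying against the orange rim.
- **Bystanders:** nothing looks moved in the last top picture. I judged this by eye and did not measure it, and the arm partly hid the file.
- **Disagreement:** the cameras differed by about 2 mm on where the tub and caddy stood, which is within the stated calibration. I used values between the two.

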